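Find the full screw tin by its weight

ROBOT

A 6-joint arm with a two-finger parallel gripper is mounted at the origin on the work surface. World frame = base frame: x ahead of the robot, y to its left, z up, the work surface at z = 0. Lengths are in mm, angles in rad, forces in N, time in s.
With the tool pointing down it reaches from about 300 to 775 mm from the base axis. Payload 14.6 kg.
Tool frame: the origin (TCP) lies at the very end of the fingers, on their centre line; the grasp point (between the pads) lies 19 mm behind it; y points along the fingers, z is the direction in which the jaws open and shut, and the axes are right-handed (so a half turn about y gives the same grasp; the last joint's range is limited). The gripper opens to 94 mm and grips with 3 to 60 N. Pads are 16 mm wide; open, the fingers measure 119 mm over their backs; the gripper's body (75 mm by 177 mm) begins 78 mm behind the grasp point.
Start: joints at [1.143, 0.3, 1.521, -0, 1.321, -0.067], TCP at [194.159, 514.579, 175.146] pointing down, gripper open.
Joint ranges: [-3.03, 3.03], [-0.79, 2.21], [0.23, 2.52], [-1.04, 4.18], [0, 3.07], [-2.55, 2.55]. Speed limits (rad/s): [2.22, 2.22, 2.57, 3.14, 3.14, 3.14].

INTERFACE

Orientations are given as a unit quaternion [x, y, z, w].
In Python, from cell import arm gives the robot as it stands.
- The arm moves only by the tool servo_tool, never from a script. Its argument "moves" is a list of rows, each a list of 7 numbers: the shift along the tool's x, y, z in m, then the turn, a rotation vector about the tool's x, y, z in rad, then the opening, from 0 (shut) to 1 (fully open). A call has 1 to 12 rows; each row shifts and turns the commanded pose from where the row before left it, along the tool's axes as they then stand; what a row does not reach is not made up. A row lasts 1/8 s, in which the tool goes at most 62.5 mm and 10.7 degrees, less where a joint would pass 70% of its speed; a pose out of reach is approached as far as the arm can. A call is refused whole if a number of a shift passes 0.0625 or a number of a turn 0.188, either way. A call with a gripper value outside its range is refused whole. The fingers move at their own pace and stop on an object; "grip_force" is the grip in N (left out, the last holds). Time passes only in rows, so rows that do not move let the fingers close. It gives the time, the measured TCP pose, the force and the opening at its end, in the units of the state.
- arm.observe(): the state, without advancing time (a new reading comes with each control period).
- arm.snapshot(name): name is "scene" or "top"; returns the picture (384x512x3 uint8, red, green, blue); there is no depth.
- arm.camera_params(name): a dict with "fx", "fy", "cx", "cy" (pixels), "rvec" (rotation vector, rad) and "tvec" (3), from world to camera coordinates, as OpenCV has them. Camera axes: x right, y down, z forward; pixel columns grow to the right and rows downward; lengths in mm; the calibration is good to about 2 mm. A picture is of the moment at which its call begins. camera_params takes no time and is no camera call.
- arm.job_done(): hands the job in, once; it reports no verdict.
The state is a dict: "clock": time; "q": joint angles; "joint_velocities": joint speeds; "tau": joint torques, N m; "tool_pos": TCP position; "tcp_rot": TCP orientation; "wrist_force": force on the tool from outside, world axes, zero at the start; "ft_torque": the same for the moment, N m; "grip_width": finger opening in mm.
Only numpy, scipy, OpenCV 4.12 (cv2) and the standard library are available. Lean on these libraries where they do the work, as an engineer would, in place of code of your own. Each camera call takes 0.05 s, during which the arm holds its last target.

TASK

Three closed screw tins that look the same stand in the three bays of the tray, and only one is full: heft them one at a time, first the left one, then the middle, then the right (as the robot sees them), lifting each a few centimetres straight up over its own bay for a moment and setting it gently back upright in that bay before the next. Then hold up the heaviest about 15 cm above the tray, upright and still, with the other two standing in their own bays, and finish while holding it (if the last one hefted is the heaviest it need not go back first). Do not drop or knock over a tin, and leave the tape, the bottle and the carton alone.

Things in the scene. Friction and masses are not known exactly. Their poses are not given: they have to be found in the camera images.
- tray: fixed blue-painted steel tray, 150 (its x) by 370 mm (its y), walls 20 mm high, 4 mm thick, floor 4 mm above the bench. Two dividers, also 20 mm high, make three bays along its y, centres at y = +121, 0, -121 mm, each 142 by 117 mm; a tin in each. Origin: centre of the underside, on the bench; y points to the robot's left, x away from it, turned by up to 20 degrees
- tin_1_center (a point): one of three closed round metal screw tins that look alike but weigh 0.13 to 0.9 kg, the full one over 0.6 kg, the others under 0.5. Diameter 58 mm (60 mm at the lid, the top 12 mm), height 80 mm; the side is straight, rigid and may be gripped firmly. Point: the tin's centre, 40 mm above its underside; z up along its axis. Which bay it stands in changes every time
- tin_2_center (a point): one of three closed round metal screw tins that look alike but weigh 0.13 to 0.9 kg, the full one over 0.6 kg, the others under 0.5. Diameter 58 mm (60 mm at the lid, the top 12 mm), height 80 mm; the side is straight, rigid and may be gripped firmly. Point: the tin's centre, 40 mm above its underside; z up along its axis. Which bay it stands in changes every time
- tin_3_center (a point): one of three closed round metal screw tins that look alike but weigh 0.13 to 0.9 kg, the full one over 0.6 kg, the others under 0.5. Diameter 58 mm (60 mm at the lid, the top 12 mm), height 80 mm; the side is straight, rigid and may be gripped firmly. Point: the tin's centre, 40 mm above its underside; z up along its axis. Which bay it stands in changes every time
- tape_center (a point): roll of brown tape lying flat beyond the tray, outer diameter 90 mm, height 40 mm; the point is its centre. Not to be moved
- sprayer_center (a point): white plastic bottle with a grey cap standing beyond the tray, diameter 56 mm, height 100 mm; the point is on its axis, 50 mm up. Not to be moved
- carton_center (a point): small closed cardboard carton beyond the tray, 80 x 100 x 60 mm high; the point is its centre. Not to be moved
Mind the look-alikes: they are no part of the job. Leave any yellow look-alike of the part that bears tin_1_center alone.

How it is judged:
By the outcome, as a careful person would: the job done as asked, in the order asked, and still so for the second after the job is handed in, while the arm keeps its last pose, push and grip.
It also fails if it takes over 72 s, if anything falls off the work surface, if the arm or the gripper's body presses on something with over 40 N, if the wrist force passes 120 N, or if a joint passes its speed limit or range.

## Working session

There is one attempt and no reset: what is moved stays moved. The work goes in short steps, Python scripts to look and compute and a tool call to move; the robot and the scene stay as the last step left them, time stands still between calls to the robot, and variables do not carry over. Pictures are saved under pics/ and viewed, and the job is handed in when it is done.

Besides the shell and the picture viewer there is one more tool, called after "Call:" by a JSON object that holds its "api" and its "payload", one argument or row to a line. servo_tool: Moves the arm, as the interface text tells. Its arguments: {"type":"object","properties":{"moves":{"type":"array","items":{"type":"array","items":{"type":"number"}}},"grip_force":{"type":"number"}},"required":["moves"]}

```bash
mkdir -p pics
python3 - <<'E'
from cell import arm
import cv2
print(arm.observe())
for n in("scene","top"):
    p=arm.camera_params(n);print(n,p)
    cv2.imwrite(f"pics/{n}0.png",arm.snapshot(n)[:,:,::-1])
E
```

```text
{'clock': 0.0, 'q': array([ 1.14337515e+00,  3.00487930e-01,  1.52158569e+00, -8.48218495e-06,
        1.32068674e+00, -6.65775318e-02]), 'joint_velocities': array([-0.00064126,  0.00095598, -0.00178778,  0.00047216,  0.00096463,
        0.00170397]), 'tau': array([ 2.11493621e-03, -5.31814098e+01, -3.52730799e+01,  7.08700041e-02,
        2.45360413e-02, -3.86309353e-05]), 'tool_pos': array([194.05502207, 514.31093743, 174.57516807]), 'tcp_rot': array([ 0.69603012, -0.12698384,  0.12678759, -0.69522808]), 'wrist_force': array([0.20424169, 0.34229609, 0.03727237]), 'ft_torque': array([ 0.03734747, -0.02399658,  0.02061768]), 'grip_width': 93.98336492948737}
scene {'fx': 392.13716329729, 'fy': 392.13716329729, 'cx': 258.9604372576984, 'cy': 182.9987800197343, 'rvec': array([ 2.18751048,  1.06840869, -0.39122165]), 'tvec': array([-400.89712477, -290.37002523, 1127.62050528])}
top {'fx': 349.64653756434774, 'fy': 349.64653756434774, 'cx': 259.235159648746, 'cy': 189.63061894344358, 'rvec': array([ 2.10232042, -2.15039302,  0.13114021]), 'tvec': array([ 34.27376664, 595.13212128, 638.44774891])}
```

View pics/scene0.png

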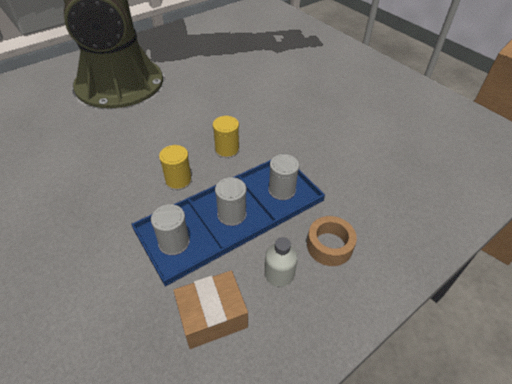

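View pics/top0.png

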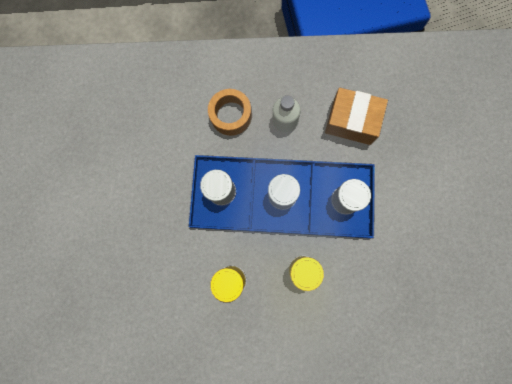

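The top view (robot at the bottom) shows grey lids at about (217,185), (284,190) and (354,195) in the blue tray. Yellow look-alikes stand at (227,285) and (307,274). The tape is at (230,112), the bottle at (287,108) and the carton at (358,115), all beyond the tray. Next I'll measure these.

```bash
cat > h.py <<'E'
import numpy as np,cv2
from cell import arm
def ray(n,u,v,z):
    p=arm.camera_params(n);R=cv2.Rodrigues(np.array(p['rvec']))[0];t=np.array(p['tvec'])
    C=-R.T@t;d=R.T@np.array([(u-p['cx'])/p['fx'],(v-p['cy'])/p['fy'],1.])
    return C+d*(z-C[2])/d[2]
def proj(n,P):
    p=arm.camera_params(n);K=np.array([[p['fx'],0,p['cx']],[0,p['fy'],p['cy']],[0,0,1.]])
    return cv2.projectPoints(np.array(P,float).reshape(-1,1,3),np.array(p['rvec']),np.array(p['tvec']),K,None)[0][:,0]
E
python3 - <<'E'
from h import *
im=cv2.imread("pics/top0.png");hsv=cv2.cvtColor(im,cv2.COLOR_BGR2HSV)
b=((hsv[...,0]>105)&(hsv[...,0]<130)&(hsv[...,1]>150)).astype(np.uint8);b[:120]=0
c=max(cv2.findContours(b,0,2)[0],key=cv2.contourArea)
h=cv2.convexHull(c)[:,0]
w=np.array([ray("top",u,v,20)[:2] for u,v in h],np.float32)
print("tray",cv2.minAreaRect(w))
m=((hsv[...,1]<40)&(hsv[...,2]>170)).astype(np.uint8);m[:150]=0;m[240:]=0
y=((abs(hsv[...,0].astype(int)-27)<6)&(hsv[...,1]>200)).astype(np.uint8);y[:240]=0
for nm,k in(("tin",m),("yel",y)):
    k=cv2.morphologyEx(k,cv2.MORPH_CLOSE,np.ones((5,5)))
    for c in cv2.findContours(k,0,2)[0]:
        if cv2.contourArea(c)<200: continue
        w=np.array([ray("top",u,v,84 if nm=="tin" else 80)[:2] for u,v in cv2.convexHull(c)[:,0]],np.float32)
        print(nm,cv2.minEnclosingCircle(c),cv2.minEnclosingCircle(w),cv2.fitEllipse(w))
for q in [(230,112),(287,102),(358,105)]: print(ray("top",*q,50))
E
```

```text
tray ((596.8343505859375, 98.43864440917969), (123.09417724609375, 148.7808837890625), 85.49292755126953)
tin ((354.4053955078125, 194.04054260253906), 16.169097900390625) ((576.8721923828125, -153.9168701171875), 29.086313247680664) ((576.8568725585938, -154.03346252441406), (57.163238525390625, 57.75897979736328), 145.47528076171875)
tin ((283.6684875488281, 189.38858032226562), 15.751211166381836) ((589.685791015625, -25.41043472290039), 29.083057403564453) ((589.6221313476562, -25.581741333007812), (57.10034942626953, 57.89638900756836), 171.25650024414062)
tin ((215.85293579101562, 184.7058868408203), 15.656036376953125) ((601.5562133789062, 100.4159164428711), 29.064369201660156) ((601.6624755859375, 100.46736907958984), (56.95783996582031, 57.90536880493164), 19.016267776489258)
yel ((226.9375, 285.0208435058594), 16.221364974975586) ((420.0087890625, 81.23246765136719), 29.026792526245117) ((418.96630859375, 81.58072662353516), (53.63013458251953, 57.825714111328125), 17.050960540771484)
[755.72504027  76.72032852  50.        ]
[773.11547859 -39.05424178  50.        ]
[ 761.95269946 -180.85837991   50.        ]
```

Run:
```python
from h import *
im=cv2.imread("pics/scene0.png")[100:350,100:380];cv2.imwrite("pics/sz.png",cv2.resize(im,None,fx=2.4,fy=2.4,interpolation=2))
im=cv2.imread("pics/top0.png")[140:310,170:390];cv2.imwrite("pics/tz.png",cv2.resize(im,None,fx=3.4,fy=3.4,interpolation=2))
```

```text
(no output)
```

View pics/sz.png

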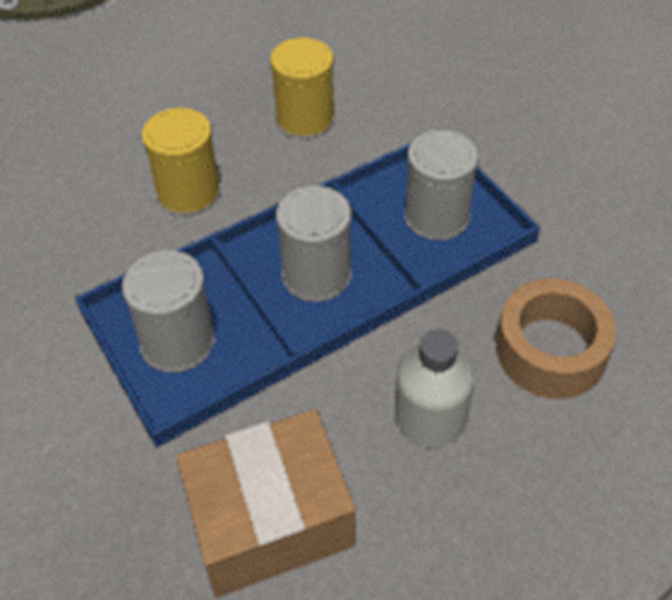

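View pics/tz.png

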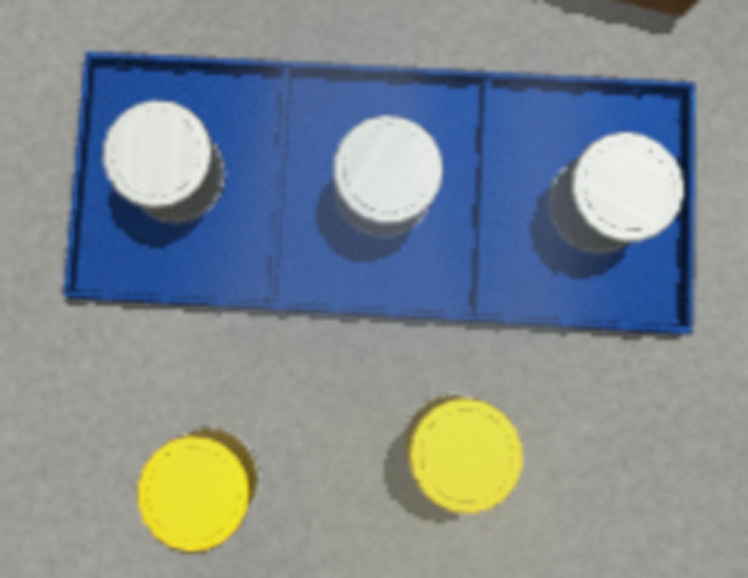

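Run:
```python
from h import *
from scipy.spatial.transform import Rotation as Ro
for a in [(87,53),(695,83),(690,330),(67,298)]: print(ray("top",a[0]/3.4+170,a[1]/3.4+140,20).round(1))
for a in [(441,153),(314,212),(164,282)]: print("scene lid",ray("scene",a[0]/2.4+100,a[1]/2.4+100,84).round(1))
for a in [(193,493),(466,456)]: print("yellow",ray("top",a[0]/3.4+170,a[1]/3.4+140,80).round(1))
s=arm.observe();print(Ro.from_quat(s['tcp_rot']).as_matrix().round(3),s['tool_pos'],s['clock'])
```

```text
[674.9 152.6  20. ]
[ 645.9 -214.    20. ]
[ 499.6 -200.9   20. ]
[525.9 163.3  20. ]
scene lid [601.   97.2  84. ]
scene lid [590.5 -26.8  84. ]
scene lid [ 579.8 -155.4   84. ]
yellow [419.1  81.5  80. ]
yellow [435.6 -62.6  80. ]
[[ 0.936 -0.     0.353]
 [-0.353 -0.001  0.936]
 [-0.    -1.    -0.001]] [194.04874298 514.34510932 174.64065315] 0.1
```

Call:
{"api": "servo_tool", "payload": {
  "moves": [
    [0.02,0,-0.01,0,0,0,1],
    [0.04,0,-0.02,0,0,0,1],
    [0.05,0,-0.023,0,0,0,1],
    [0.055,0,-0.025,0,0,0,1],
    [0.055,0,-0.025,0,0,0,1],
    [0.055,0,-0.025,0,0,0,1],
    [0.055,0,-0.025,0,0,0,1],
    [0.055,0,-0.025,0,0,0,1],
    [0.055,0,-0.025,0,0,0,1],
    [0.045,0,-0.02,0,0,0,1],
    [0.025,0,-0.015,0,0,0,1],
    [0.015,0,-0.005,0,0,0,1]
  ],
  "grip_force": 50
}}

```text
clock: 1.6
tool_pos: [600.1, 100.7, 174.6]
tcp_rot: [0.696, -0.128, 0.127, -0.695]
wrist_force: [-0.6, 0.2, 0.7]
grip_width: 94.3
```

```bash
cat >> h.py <<'E'
from scipy.spatial.transform import Rotation as Ro
def delta(tgt):
    s=arm.observe();R=Ro.from_quat(s['tcp_rot']).as_matrix()
    print('t',round(s['clock'],2),'pos',s['tool_pos'].round(1),'grip',round(s['grip_width'],1),'F',s['wrist_force'].round(2),'tau',s['tau'][:3].round(2),'q',s['q'].round(2))
    print(R.round(3).tolist())
    if tgt is not None: print('tool delta mm',(R.T@(np.array(tgt)-s['tool_pos'])).round(1))
E
python3 -c "
from h import *
delta([601.3,99.3,30])"
```

```text
t 1.6 pos [600.1 100.7 174.6] grip 94.3 F [-0.57  0.24  0.71] tau [ -0.77 -62.09 -34.72] q [ 0.11  0.43  1.34 -0.    1.37 -1.1 ]
[[0.935, -0.001, 0.354], [-0.354, -0.0, 0.935], [-0.001, -1.0, -0.0]]
tool delta mm [  1.8 144.6  -0.9]
```

Call:
{"api": "servo_tool", "payload": {
  "moves": [
    [0.001,0.01,-0.001,0,0,0,1],
    [0.001,0.02,0,0,0,0,1],
    [0,0.025,0,0,0,0,1],
    [0,0.025,0,0,0,0,1],
    [0,0.025,0,0,0,0,1],
    [0,0.02,0,0,0,0,1],
    [0,0.012,0,0,0,0,1],
    [0,0.008,0,0,0,0,1],
    [0,0,0,0,0,0,1]
  ]
}}

```text
clock: 2.72
tool_pos: [600.9, 100.5, 30.0]
tcp_rot: [0.696, -0.127, 0.127, -0.696]
wrist_force: [-0.7, 0.6, 0.6]
grip_width: 93.7
```

Run:
```python
from h import *
delta([601.3,99.3,30])
a=arm.snapshot("scene")[:,:,::-1];cv2.imwrite("pics/s1.png",cv2.resize(a[60:300,130:400],None,fx=2.4,fy=2.4))
```

```text
t 2.73 pos [600.9 100.5  30. ] grip 93.7 F [-0.73  0.59  0.62] tau [  0.14 -63.38 -30.67] q [ 0.11  0.58  1.48  0.    1.08 -1.1 ]
[[0.936, -0.0, 0.353], [-0.353, -0.0, 0.936], [-0.0, -1.0, -0.0]]
tool delta mm [ 0.8 -0.  -1. ]
```

View pics/s1.png

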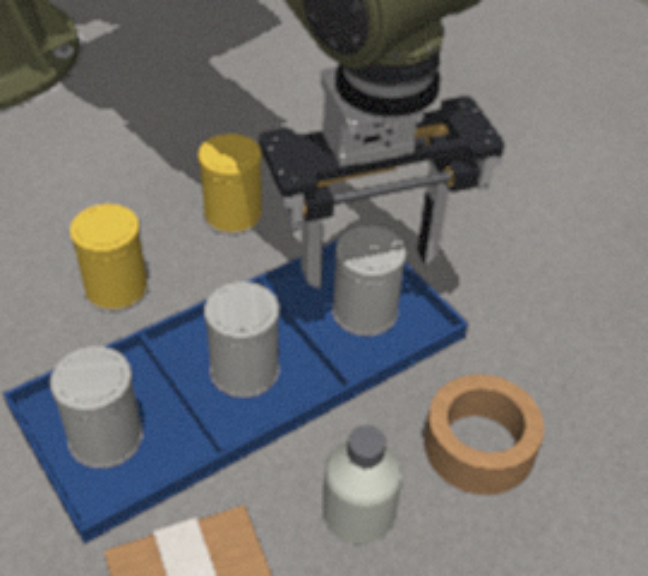

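The open fingers stand either side of the left tin (crop about (370,280)) and clear the walls. Now I close them.

Call:
{"api": "servo_tool", "payload": {
  "moves": [
    [0,0,0,0,0,0,0.65],
    [0,0,0,0,0,0,0.5],
    [0,0,0,0,0,0,0.3],
    [0,0,0,0,0,0,0],
    [0,0,0,0,0,0,0],
    [0,0,0,0,0,0,0]
  ],
  "grip_force": 50
}}

```text
clock: 3.52
tool_pos: [601.1, 100.1, 30.2]
tcp_rot: [0.696, -0.127, 0.127, -0.696]
wrist_force: [-0.4, -2.0, 2.2]
grip_width: 58.7
```

```bash
python3 -c "
from h import *
delta(None)"
```

```text
t 3.52 pos [601.1 100.1  30.2] grip 58.7 F [-0.38 -2.02  2.23] tau [  0.88 -63.32 -31.17] q [ 0.11  0.58  1.48 -0.    1.08 -1.1 ]
[[0.936, 0.0, 0.353], [-0.353, -0.0, 0.936], [0.0, -1.0, -0.0]]
```

Call:
{"api": "servo_tool", "payload": {
  "moves": [
    [0,-0.003,0,0,0,0,0],
    [0,-0.006,0,0,0,0,0],
    [0,-0.008,0,0,0,0,0],
    [0,-0.008,0,0,0,0,0],
    [0,-0.008,0,0,0,0,0],
    [0,-0.008,0,0,0,0,0],
    [0,-0.006,0,0,0,0,0],
    [0,-0.003,0,0,0,0,0],
    [0,0,0,0,0,0,0],
    [0,0,0,0,0,0,0],
    [0,0,0,0,0,0,0],
    [0,0,0,0,0,0,0]
  ]
}}

```text
clock: 5.03
tool_pos: [601.0, 100.2, 80.0]
tcp_rot: [0.696, -0.127, 0.127, -0.696]
wrist_force: [0.6, 0.9, -8.0]
grip_width: 58.3
```

Run:
```python
from h import *
delta([601,100,30])
a=arm.snapshot("scene")[:,:,::-1];cv2.imwrite("pics/s2.png",cv2.resize(a[60:300,130:400],None,fx=2.4,fy=2.4))
```

```text
t 5.03 pos [601.  100.2  80. ] grip 58.3 F [ 0.6   0.87 -7.97] tau [ -0.   -68.21 -36.45] q [ 0.11  0.52  1.44 -0.    1.18 -1.1 ]
[[0.936, -0.0, 0.353], [-0.353, -0.0, 0.936], [-0.0, -1.0, -0.0]]
tool delta mm [ 0.1 50.  -0.2]
```

View pics/s2.png

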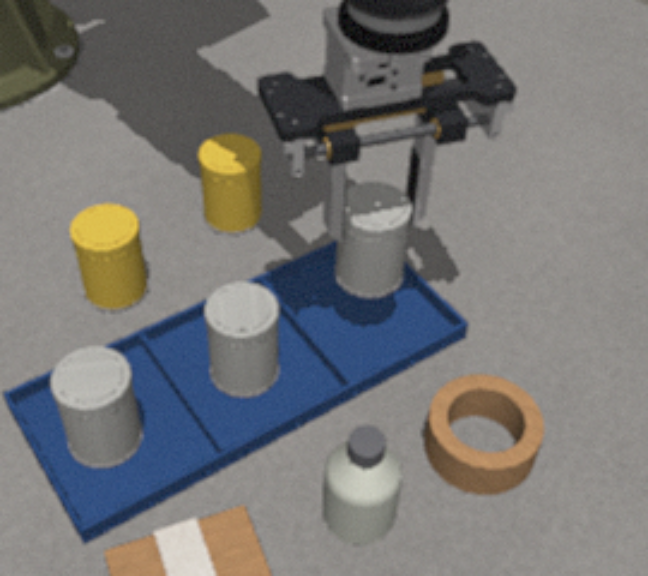

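Call:
{"api": "servo_tool", "payload": {
  "moves": [
    [0,0,0,0,0,0,0],
    [0,0,0,0,0,0,0],
    [0,0,0,0,0,0,0]
  ]
}}

```text
clock: 5.45
tool_pos: [601.1, 100.3, 80.2]
tcp_rot: [-0.696, 0.127, -0.127, 0.696]
wrist_force: [-0.5, -0.1, -7.6]
grip_width: 58.7
```

The left tin hangs upright about 50 mm over its bay. The wrist reads roughly -8 N, so it is likely the full one. I set it down slowly.

Call:
{"api": "servo_tool", "payload": {
  "moves": [
    [0,0.004,0,0,0,0,0],
    [0,0.008,0,0,0,0,0],
    [0,0.01,0,0,0,0,0],
    [0,0.01,0,0,0,0,0],
    [0,0.007,0,0,0,0,0],
    [0,0.004,0,0,0,0,0],
    [0,0.003,0,0,0,0,0],
    [0,0.002,0,0,0,0,0],
    [0,0.001,0,0,0,0,0],
    [0,0.001,0,0,0,0,0],
    [0,0,0,0,0,0,0],
    [0,0,0,0,0,0,0]
  ]
}}

```text
clock: 6.95
tool_pos: [601.2, 100.2, 30.3]
tcp_rot: [-0.696, 0.127, -0.127, 0.696]
wrist_force: [0.4, 0.1, -7.0]
grip_width: 58.5
```

```bash
python3 -c "
from h import *
delta(None)"
```

```text
t 6.95 pos [601.2 100.2  30.3] grip 58.5 F [ 0.41  0.14 -7.03] tau [  0.14 -68.78 -33.98] q [ 0.11  0.58  1.48 -0.    1.08 -1.1 ]
[[0.936, 0.0, 0.353], [-0.353, 0.0, 0.936], [0.0, -1.0, 0.0]]
```

Call:
{"api": "servo_tool", "payload": {
  "moves": [
    [0,0.0005,0,0,0,0,0],
    [0,0.0005,0,0,0,0,0],
    [0,0,0,0,0,0,0]
  ]
}}

```text
clock: 7.32
tool_pos: [601.4, 100.2, 30.2]
tcp_rot: [-0.696, 0.126, -0.127, 0.696]
wrist_force: [-3.9, -1.4, 4.7]
grip_width: 58.3
```

Call:
{"api": "servo_tool", "payload": {
  "moves": [
    [0,0,0,0,0,0,0.65],
    [0,0,0,0,0,0,0.7],
    [0,0,0,0,0,0,0.85],
    [0,0,0,0,0,0,1],
    [0,0,0,0,0,0,1],
    [0,0,0,0,0,0,1],
    [0,0,0,0,0,0,1]
  ]
}}

```text
clock: 8.2
tool_pos: [601.1, 100.3, 29.1]
tcp_rot: [0.696, -0.127, 0.127, -0.696]
wrist_force: [-1.0, 0.9, -0.3]
grip_width: 93.7
```

```bash
python3 -c "
from h import *
delta([590,-26,135])"
```

```text
t 8.2 pos [601.1 100.3  29.1] grip 93.7 F [-0.96  0.88 -0.32] tau [  0.   -64.4  -31.28] q [ 0.11  0.58  1.48 -0.    1.08 -1.1 ]
[[0.936, 0.0, 0.353], [-0.353, -0.0, 0.936], [0.0, -1.0, -0.0]]
tool delta mm [  34.2 -105.9 -122. ]
```

Up first, then across to the middle tin.

Call:
{"api": "servo_tool", "payload": {
  "moves": [
    [0,-0.01,0,0,0,0,1],
    [0,-0.02,0,0,0,0,1],
    [0,-0.03,0,0,0,0,1],
    [0,-0.03,0,0,0,0,1],
    [0.003,-0.016,-0.01,0,0,0,1],
    [0.006,0,-0.022,0,0,0,1],
    [0.007,0,-0.025,0,0,0,1],
    [0.007,0,-0.025,0,0,0,1],
    [0.006,0,-0.022,0,0,0,1],
    [0.005,0,-0.018,0,0,0,1],
    [0,0,0,0,0,0,1]
  ]
}}

```text
clock: 9.57
tool_pos: [589.4, -27.5, 134.5]
tcp_rot: [0.696, -0.128, 0.127, -0.695]
wrist_force: [-0.4, 0.4, -0.1]
grip_width: 94.0
```

Call:
{"api": "servo_tool", "payload": {
  "moves": [
    [0,0.01,0,0,0,0,1],
    [0,0.02,0,0,0,0,1],
    [0,0.025,0,0,0,0,1],
    [0,0.02,0,0,0,0,1],
    [0,0.015,0,0,0,0,1],
    [0,0.01,0,0,0,0,1],
    [0,0.005,0,0,0,0,1],
    [0,0,0,0,0,0,1]
  ]
}}

```text
clock: 10.58
tool_pos: [589.9, -25.9, 30.2]
tcp_rot: [-0.696, 0.127, -0.127, 0.696]
wrist_force: [0.0, -0.3, 1.2]
grip_width: 94.0
```

Run:
```python
from h import *
delta([590,-26,30])
a=arm.snapshot("scene")[:,:,::-1];cv2.imwrite("pics/s3.png",cv2.resize(a[60:300,130:400],None,fx=2.4,fy=2.4))
```

```text
t 10.57 pos [589.9 -25.9  30.2] grip 94.0 F [ 0.04 -0.3   1.18] tau [ 6.000e-02 -6.117e+01 -3.040e+01] q [-0.11  0.54  1.54  0.    1.06 -1.32]
[[0.936, 0.0, 0.353], [-0.353, -0.0, 0.936], [0.0, -1.0, 0.0]]
tool delta mm [ 0.1  0.2 -0.1]
```

View pics/s3.png

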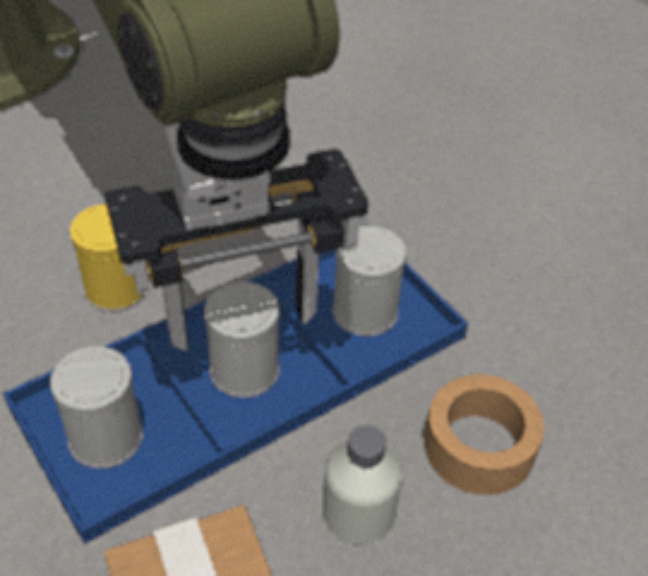

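The left tin is back upright in its bay at (368,280), and the fingers straddle the middle tin at (242,340).

Call:
{"api": "servo_tool", "payload": {
  "moves": [
    [0,0,0,0,0,0,0.65],
    [0,0,0,0,0,0,0.5],
    [0,0,0,0,0,0,0.3],
    [0,0,0,0,0,0,0],
    [0,0,0,0,0,0,0],
    [0,0,0,0,0,0,0]
  ],
  "grip_force": 50
}}

```text
clock: 11.38
tool_pos: [589.9, -25.9, 30.2]
tcp_rot: [0.696, -0.127, 0.127, -0.696]
wrist_force: [0.1, -0.5, 2.3]
grip_width: 58.6
```

Call:
{"api": "servo_tool", "payload": {
  "moves": [
    [0,-0.003,0,0,0,0,0],
    [0,-0.006,0,0,0,0,0],
    [0,-0.008,0,0,0,0,0],
    [0,-0.008,0,0,0,0,0],
    [0,-0.008,0,0,0,0,0],
    [0,-0.008,0,0,0,0,0],
    [0,-0.006,0,0,0,0,0],
    [0,-0.003,0,0,0,0,0],
    [0,0,0,0,0,0,0],
    [0,0,0,0,0,0,0],
    [0,0,0,0,0,0,0],
    [0,0,0,0,0,0,0]
  ]
}}

```text
clock: 12.88
tool_pos: [589.8, -25.9, 80.0]
tcp_rot: [0.696, -0.127, 0.127, -0.696]
wrist_force: [-1.3, -0.2, -3.6]
grip_width: 58.2
```

Run:
```python
from h import *
delta([590,-26,30])
a=arm.snapshot("scene")[:,:,::-1];cv2.imwrite("pics/s4.png",cv2.resize(a[60:300,130:400],None,fx=2.4,fy=2.4))
```

```text
t 12.88 pos [589.8 -25.9  80. ] grip 58.2 F [-1.25 -0.23 -3.63] tau [  0.   -62.75 -34.15] q [-0.11  0.48  1.5   0.    1.16 -1.32]
[[0.936, -0.0, 0.353], [-0.353, 0.0, 0.936], [-0.0, -1.0, -0.0]]
tool delta mm [ 0.3 50.  -0. ]
```

View pics/s4.png

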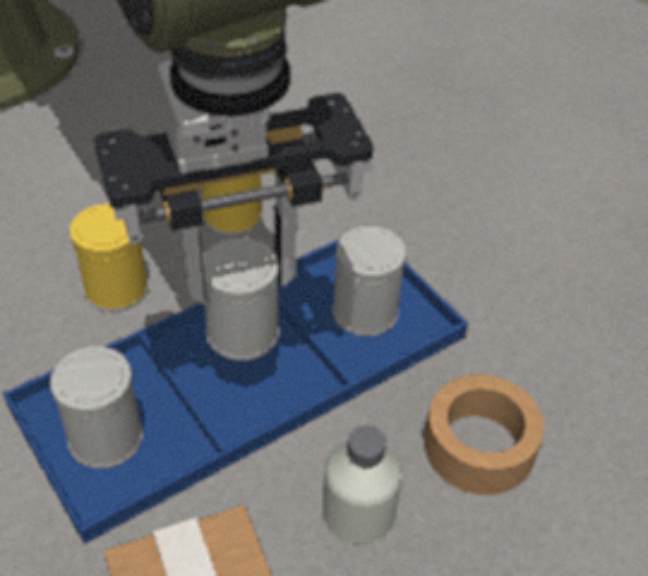

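Call:
{"api": "servo_tool", "payload": {
  "moves": [
    [0,0,0,0,0,0,0],
    [0,0,0,0,0,0,0],
    [0,0,0,0,0,0,0]
  ]
}}

```text
clock: 13.3
tool_pos: [589.8, -25.9, 80.2]
tcp_rot: [-0.696, 0.127, -0.127, 0.696]
wrist_force: [-0.4, 0.1, -3.7]
grip_width: 58.8
```

The middle tin hangs upright above its bay at about -3.7 N, so it's clearly lighter. Lowering it, with a slow last millimetre.

Call:
{"api": "servo_tool", "payload": {
  "moves": [
    [0,0.004,0,0,0,0,0],
    [0,0.008,0,0,0,0,0],
    [0,0.01,0,0,0,0,0],
    [0,0.01,0,0,0,0,0],
    [0,0.007,0,0,0,0,0],
    [0,0.004,0,0,0,0,0],
    [0,0.003,0,0,0,0,0],
    [0,0.002,0,0,0,0,0],
    [0,0.001,0,0,0,0,0],
    [0,0.001,0,0,0,0,0],
    [0,0,0,0,0,0,0],
    [0,0,0,0,0,0,0]
  ]
}}

```text
clock: 14.8
tool_pos: [589.9, -25.9, 30.3]
tcp_rot: [-0.696, 0.127, -0.127, 0.696]
wrist_force: [0.3, -0.6, -2.8]
grip_width: 58.6
```

Call:
{"api": "servo_tool", "payload": {
  "moves": [
    [0,0.0003,0,0,0,0,0],
    [0,0,0,0,0,0,0]
  ]
}}

```text
clock: 15.05
tool_pos: [590.0, -25.9, 30.2]
tcp_rot: [-0.696, 0.127, -0.127, 0.696]
wrist_force: [-0.8, -0.3, 1.2]
grip_width: 58.7
```

Contact. Release, then move up and across to the right tin.

Call:
{"api": "servo_tool", "payload": {
  "moves": [
    [0,0,0,0,0,0,0.65],
    [0,0,0,0,0,0,0.7],
    [0,0,0,0,0,0,0.85],
    [0,0,0,0,0,0,1],
    [0,0,0,0,0,0,1],
    [0,0,0,0,0,0,1],
    [0,0,0,0,0,0,1]
  ]
}}

```text
clock: 15.92
tool_pos: [589.8, -25.9, 29.8]
tcp_rot: [0.696, -0.127, 0.127, -0.696]
wrist_force: [-0.6, 0.2, 0.8]
grip_width: 94.3
```

```bash
python3 -c "
from h import *
delta([577.5,-154.5,135])"
```

```text
t 15.93 pos [589.8 -25.9  29.8] grip 94.3 F [-0.59  0.16  0.85] tau [  0.   -62.   -30.84] q [-0.11  0.54  1.54 -0.    1.06 -1.32]
[[0.936, 0.0, 0.353], [-0.353, -0.0, 0.936], [0.0, -1.0, -0.0]]
tool delta mm [  33.8 -105.1 -124.7]
```

Call:
{"api": "servo_tool", "payload": {
  "moves": [
    [0,-0.01,0,0,0,0,1],
    [0,-0.02,0,0,0,0,1],
    [0,-0.03,0,0,0,0,1],
    [0,-0.03,0,0,0,0,1],
    [0.003,-0.015,-0.01,0,0,0,1],
    [0.006,0,-0.022,0,0,0,1],
    [0.007,0,-0.025,0,0,0,1],
    [0.007,0,-0.025,0,0,0,1],
    [0.006,0,-0.023,0,0,0,1],
    [0.005,0,-0.02,0,0,0,1],
    [0,0,0,0,0,0,1]
  ]
}}

```text
clock: 17.3
tool_pos: [577.2, -156.1, 134.6]
tcp_rot: [0.696, -0.128, 0.127, -0.696]
wrist_force: [0.6, 0.8, 1.1]
grip_width: 94.3
```

Call:
{"api": "servo_tool", "payload": {
  "moves": [
    [0,0.01,0,0,0,0,1],
    [0,0.02,0,0,0,0,1],
    [0,0.025,0,0,0,0,1],
    [0,0.02,0,0,0,0,1],
    [0,0.015,0,0,0,0,1],
    [0,0.01,0,0,0,0,1],
    [0,0.005,0,0,0,0,1],
    [0,0,0,0,0,0,1]
  ]
}}

```text
clock: 18.3
tool_pos: [577.6, -154.8, 29.9]
tcp_rot: [0.696, -0.127, 0.127, -0.696]
wrist_force: [-0.2, 0.3, 0.2]
grip_width: 94.0
```

Run:
```python
from h import *
delta([577.5,-154.5,30])
a=arm.snapshot("scene")[:,:,::-1];cv2.imwrite("pics/s5.png",cv2.resize(a[60:300,130:400],None,fx=2.4,fy=2.4))
```

```text
t 18.3 pos [ 577.6 -154.8   29.9] grip 94.0 F [-0.24  0.3   0.18] tau [ 6.000e-02 -6.214e+01 -3.057e+01] q [-0.32  0.56  1.52  0.    1.07 -1.53]
[[0.936, 0.0, 0.353], [-0.353, -0.0, 0.936], [0.0, -1.0, 0.0]]
tool delta mm [-0.2 -0.1  0.3]
```

View pics/s5.png

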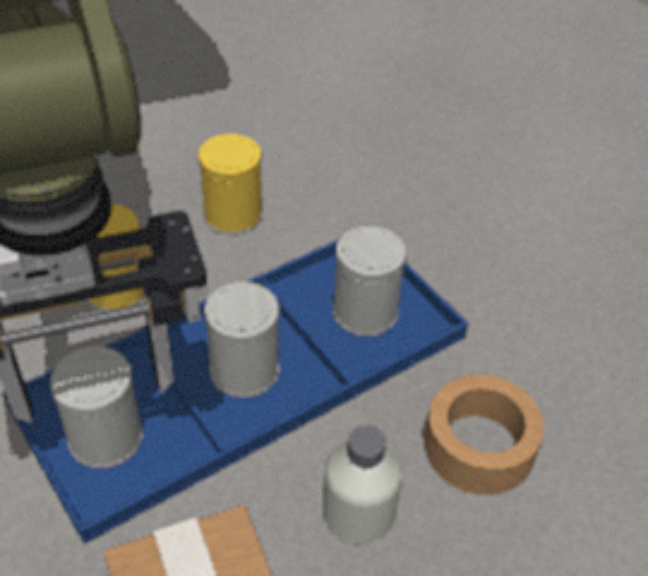

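The left and middle tins stand upright in their bays, and the fingers straddle the right tin at (97,410).

Call:
{"api": "servo_tool", "payload": {
  "moves": [
    [0,0,0,0,0,0,0.65],
    [0,0,0,0,0,0,0.5],
    [0,0,0,0,0,0,0.3],
    [0,0,0,0,0,0,0],
    [0,0,0,0,0,0,0],
    [0,0,0,0,0,0,0]
  ],
  "grip_force": 50
}}

```text
clock: 19.1
tool_pos: [577.6, -154.8, 30.0]
tcp_rot: [0.696, -0.127, 0.127, -0.696]
wrist_force: [0.3, 0.2, 2.1]
grip_width: 58.6
```

Call:
{"api": "servo_tool", "payload": {
  "moves": [
    [0,-0.003,0,0,0,0,0],
    [0,-0.006,0,0,0,0,0],
    [0,-0.008,0,0,0,0,0],
    [0,-0.008,0,0,0,0,0],
    [0,-0.008,0,0,0,0,0],
    [0,-0.008,0,0,0,0,0],
    [0,-0.006,0,0,0,0,0],
    [0,-0.003,0,0,0,0,0],
    [0,0,0,0,0,0,0],
    [0,0,0,0,0,0,0],
    [0,0,0,0,0,0,0],
    [0,0,0,0,0,0,0]
  ]
}}

```text
clock: 20.6
tool_pos: [577.5, -154.8, 79.7]
tcp_rot: [-0.696, 0.127, -0.127, 0.696]
wrist_force: [1.0, 0.3, -2.2]
grip_width: 58.9
```

Run:
```python
from h import *
delta([577.5,-154.8,30])
a=arm.snapshot("scene")[:,:,::-1];cv2.imwrite("pics/s6.png",cv2.resize(a[60:300,130:400],None,fx=2.4,fy=2.4))
```

```text
t 20.6 pos [ 577.5 -154.8   79.7] grip 58.9 F [ 0.95  0.35 -2.2 ] tau [ -0.   -62.64 -33.55] q [-0.32  0.5   1.48 -0.    1.17 -1.53]
[[0.936, -0.0, 0.353], [-0.353, 0.0, 0.936], [-0.0, -1.0, -0.0]]
tool delta mm [ 0.  49.7  0. ]
```

View pics/s6.png

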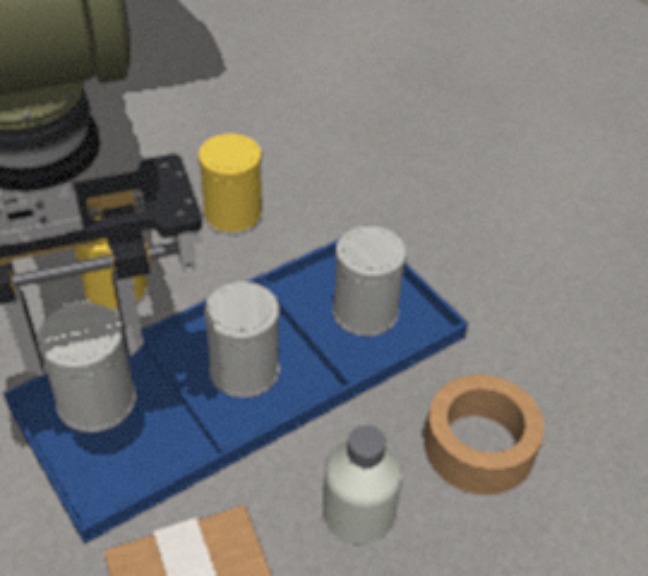

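Call:
{"api": "servo_tool", "payload": {
  "moves": [
    [0,0,0,0,0,0,0],
    [0,0,0,0,0,0,0],
    [0,0,0,0,0,0,0]
  ]
}}

```text
clock: 21.02
tool_pos: [577.5, -154.9, 79.8]
tcp_rot: [0.696, -0.127, 0.127, -0.696]
wrist_force: [-0.1, -0.5, -1.5]
grip_width: 58.6
```

The right tin hangs upright, about -2 N, and is the lightest. The left one is heaviest (about 8 N against 3.7 and 2). I set the right one back.

Call:
{"api": "servo_tool", "payload": {
  "moves": [
    [0,0.004,0,0,0,0,0],
    [0,0.008,0,0,0,0,0],
    [0,0.01,0,0,0,0,0],
    [0,0.01,0,0,0,0,0],
    [0,0.007,0,0,0,0,0],
    [0,0.004,0,0,0,0,0],
    [0,0.003,0,0,0,0,0],
    [0,0.002,0,0,0,0,0],
    [0,0.001,0,0,0,0,0],
    [0,0.0005,0,0,0,0,0],
    [0,0,0,0,0,0,0],
    [0,0,0,0,0,0,0]
  ]
}}

```text
clock: 22.52
tool_pos: [577.6, -154.9, 30.4]
tcp_rot: [0.696, -0.127, 0.127, -0.696]
wrist_force: [0.4, -0.3, -1.6]
grip_width: 58.3
```

Call:
{"api": "servo_tool", "payload": {
  "moves": [
    [0,0.0003,0,0,0,0,0],
    [0,0,0,0,0,0,0]
  ]
}}

```text
clock: 22.78
tool_pos: [577.5, -154.9, 30.0]
tcp_rot: [0.696, -0.127, 0.127, -0.696]
wrist_force: [0.0, -0.2, -1.8]
grip_width: 58.5
```

Call:
{"api": "servo_tool", "payload": {
  "moves": [
    [0,0.0003,0,0,0,0,0],
    [0,0,0,0,0,0,0]
  ]
}}

```text
clock: 23.02
tool_pos: [577.6, -154.9, 29.9]
tcp_rot: [0.696, -0.127, 0.127, -0.696]
wrist_force: [-0.4, 0.4, 1.2]
grip_width: 58.8
```

Call:
{"api": "servo_tool", "payload": {
  "moves": [
    [0,0,0,0,0,0,0.65],
    [0,0,0,0,0,0,0.7],
    [0,0,0,0,0,0,0.85],
    [0,0,0,0,0,0,1],
    [0,0,0,0,0,0,1],
    [0,0,0,0,0,0,1],
    [0,0,0,0,0,0,1]
  ]
}}

```text
clock: 23.9
tool_pos: [577.5, -154.8, 29.7]
tcp_rot: [-0.696, 0.127, -0.127, 0.696]
wrist_force: [0.5, -0.3, -0.4]
grip_width: 94.4
```

Call:
{"api": "servo_tool", "payload": {
  "moves": [
    [0,-0.01,0,0,0,0,1],
    [0,-0.02,0,0,0,0,1],
    [0,-0.03,0,0,0,0,1],
    [0,-0.03,0,0,0,0,1],
    [0,-0.02,0,0,0,0,1],
    [0,-0.01,0,0,0,0,1],
    [0,0,0,0,0,0,1]
  ]
}}

```text
clock: 24.78
tool_pos: [577.7, -154.9, 150.2]
tcp_rot: [0.696, -0.127, 0.127, -0.696]
wrist_force: [0.8, -0.2, -0.5]
grip_width: 94.1
```

```bash
python3 -c "
from h import *
delta([601.2,100.2,130])"
```

```text
t 24.77 pos [ 577.7 -154.9  150.2] grip 94.1 F [ 0.81 -0.22 -0.5 ] tau [ 2.000e-02 -6.164e+01 -3.621e+01] q [-0.32  0.43  1.41 -0.    1.31 -1.53]
[[0.936, 0.001, 0.353], [-0.353, -0.0, 0.936], [0.001, -1.0, -0.0]]
tool delta mm [-68.1  20.1 247. ]
```

Call:
{"api": "servo_tool", "payload": {
  "moves": [
    [-0.003,0,0.01,0,0,0,1],
    [-0.006,0,0.022,0,0,0,1],
    [-0.009,0,0.033,0,0,0,1],
    [-0.01,0,0.037,0,0,0,1],
    [-0.01,0,0.037,0,0,0,1],
    [-0.01,0,0.037,0,0,0,1],
    [-0.01,0,0.036,0,0,0,1],
    [-0.007,0,0.023,0,0,0,1],
    [-0.003,0,0.012,0,0,0,1],
    [0,0,0,0,0,0,1],
    [0,0,0,0,0,0,1]
  ]
}}

```text
clock: 26.15
tool_pos: [601.0, 99.5, 149.6]
tcp_rot: [0.696, -0.127, 0.127, -0.696]
wrist_force: [0.5, 0.0, -0.3]
grip_width: 94.0
```

Run:
```python
from h import *
delta([601.2,100.2,30])
a=arm.snapshot("scene")[:,:,::-1];cv2.imwrite("pics/s7.png",cv2.resize(a[60:300,130:400],None,fx=2.4,fy=2.4))
```

```text
t 26.15 pos [601.   99.5 149.6] grip 94.0 F [ 0.54  0.03 -0.29] tau [  0.8  -61.42 -35.18] q [ 0.1   0.45  1.37 -0.    1.32 -1.11]
[[0.935, -0.0, 0.354], [-0.354, -0.0, 0.935], [-0.0, -1.0, -0.0]]
tool delta mm [-1.000e-01  1.196e+02  7.000e-01]
```

View pics/s7.png

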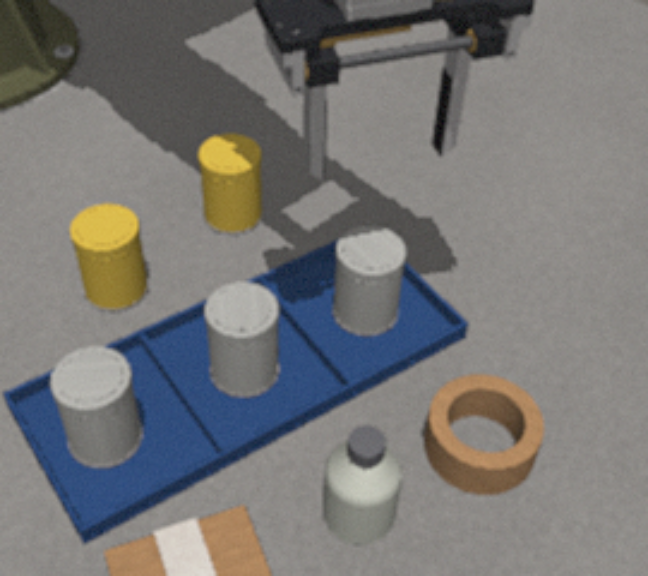

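All three tins stand upright in their own bays at (368,280), (242,340) and (97,410). I go down on the left one.

Call:
{"api": "servo_tool", "payload": {
  "moves": [
    [0,0.01,0,0,0,0,1],
    [0,0.02,0.001,0,0,0,1],
    [0,0.025,0,0,0,0,1],
    [0,0.025,0,0,0,0,1],
    [0,0.02,0,0,0,0,1],
    [0,0.012,0,0,0,0,1],
    [0,0.008,0,0,0,0,1],
    [0,0,0,0,0,0,1]
  ]
}}

```text
clock: 27.2
tool_pos: [601.4, 101.1, 29.6]
tcp_rot: [0.696, -0.127, 0.127, -0.696]
wrist_force: [-0.5, 0.2, -0.5]
grip_width: 94.0
```

Call:
{"api": "servo_tool", "payload": {
  "moves": [
    [0,0,0,0,0,0,0.65],
    [0,0,0,0,0,0,0.5],
    [0,0,0,0,0,0,0.3],
    [0,0,0,0,0,0,0],
    [0,0,0,0,0,0,0],
    [0,0,0,0,0,0,0]
  ],
  "grip_force": 55
}}

```text
clock: 27.95
tool_pos: [601.5, 100.9, 30.0]
tcp_rot: [0.696, -0.127, 0.127, -0.696]
wrist_force: [-1.6, -3.8, 4.2]
grip_width: 58.8
```

Call:
{"api": "servo_tool", "payload": {
  "moves": [
    [0,-0.003,0,0,0,0,0],
    [0,-0.007,0,0,0,0,0],
    [0,-0.012,0,0,0,0,0],
    [0,-0.016,0,0,0,0,0],
    [0,-0.02,0,0,0,0,0],
    [0,-0.02,0,0,0,0,0],
    [0,-0.02,0,0,0,0,0],
    [0,-0.02,0,0,0,0,0],
    [0,-0.016,0,0,0,0,0],
    [0,-0.012,0,0,0,0,0],
    [0,-0.007,0,0,0,0,0],
    [0,-0.003,0,0,0,0,0]
  ]
}}

```text
clock: 29.45
tool_pos: [601.4, 101.1, 185.8]
tcp_rot: [0.696, -0.127, 0.127, -0.696]
wrist_force: [-0.3, 0.6, -8.4]
grip_width: 58.5
```

Call:
{"api": "servo_tool", "payload": {
  "moves": [
    [0,0,0,0,0,0,0],
    [0,0,0,0,0,0,0],
    [0,0,0,0,0,0,0],
    [0,0,0,0,0,0,0],
    [0,0,0,0,0,0,0],
    [0,0,0,0,0,0,0],
    [0,0,0,0,0,0,0],
    [0,0,0,0,0,0,0]
  ]
}}

```text
clock: 30.45
tool_pos: [601.4, 101.2, 185.7]
tcp_rot: [0.696, -0.127, 0.127, -0.696]
wrist_force: [0.0, 0.4, -8.2]
grip_width: 58.5
```

Run:
```python
from h import *
delta(None)
a=arm.snapshot("scene")[:,:,::-1];cv2.imwrite("pics/s8.png",cv2.resize(a[:300,100:400],None,fx=2,fy=2))
```

```text
t 30.45 pos [601.4 101.2 185.7] grip 58.5 F [ 0.02  0.36 -8.17] tau [ -0.   -66.25 -39.68] q [ 0.11  0.43  1.32 -0.    1.39 -1.1 ]
[[0.936, -0.0, 0.353], [-0.353, -0.0, 0.936], [-0.0, -1.0, -0.0]]
```

View pics/s8.png

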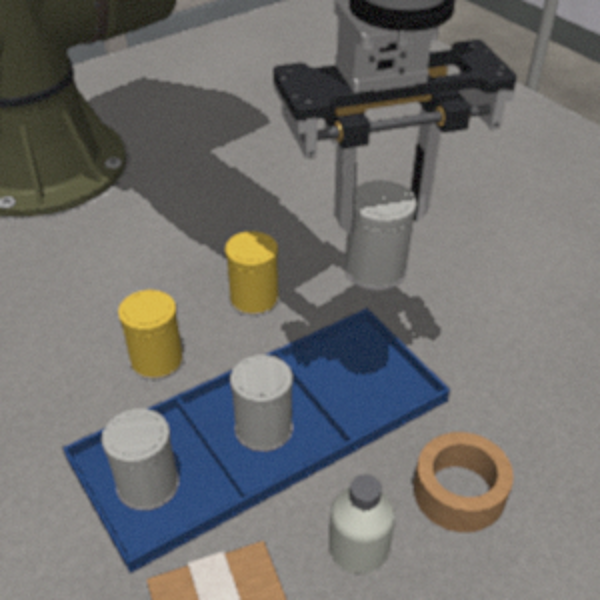

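The left tin is held upright at (380,235), and the other two stand in their bays at (140,458) and (263,402). The tape, bottle, carton and yellow tins are undisturbed. Handing in.

```bash
python3 -c "
from cell import arm
print(arm.job_done())"
```

```text
the job is handed in; nothing more can be done
None
```

I hefted the tins left, middle, right, each about 50 mm straight up, and set each one back upright in its own bay. The wrist force was about 8 N for the left tin, 3.7 N for the middle and 2 N for the right, so the left tin is the full one. I handed the job in at about 30.5 s while holding the left tin.

- **Last checks:** The left tin was raised about 155 mm (from the change in tool height), upright and still, at -8.2 N with a grip opening of 58.5 mm. The last picture showed the other two tins upright in their bays. The tape, bottle, carton (only partly in that picture) and yellow tins looked untouched.
- **Discrepancies:** The grip opening read up to about 0.9 mm wider than the 58 mm tin. The wrist force drifted by about 1 N, so the weights are approximate, but the gaps between the tins are much larger than that. Nothing failed.

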